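Hook out the rocking kitchen scale and screw its foot down

ROBOT

A 6-joint arm with a two-finger parallel gripper is mounted at the origin on the work surface. World frame = base frame: x ahead of the robot, y to its left, z up, the work surface at z = 0. Lengths are in m, angles in rad, forces in N, time in s.
With the tool pointing down it reaches from about 0.35 to 0.775 m from the base axis. Payload 5.5 kg.
Tool frame: the origin (TCP) lies on the centre line of the jaws, within the pads' length; the fingertips stand 8 mm ahead of it and the grasp point (between the pads) lies 11 mm behind it; z points along the fingers, y is the direction in which the jaws open and shut (so a half turn about z gives the same grasp; the last joint's range is limited). The gripper opens to 85 mm and grips with 20 to 120 N. Pads are 22 mm wide; open, the fingers measure 114 mm over their backs; the gripper's body (76 mm by 85 mm) begins 54 mm behind the grasp point. The pads swing forward as they close: fully open they stand 13 mm farther back than shut.
Start: joints at [0.994, 0.313, 0.046, 1.304, 0, 1.431], TCP at [0.243, 0.521, 0.239] pointing down, gripper open.
Joint ranges: [-2.76, 2.76], [-0.86, 1.69], [-1.03, 1.26], [-2.2, 2.34], [-1.47, 1.5], [-3.14, 3.14]. Speed limits (rad/s): [2.57, 2.57, 3.14, 3.14, 3.14, 3.14].

INTERFACE

Orientations are given as a unit quaternion [w, x, y, z].
In Python, from workcell import env gives the robot as it stands. The module is installed in compiled form; this text tells all that it offers.
- The arm moves only by the tool play_rows, never from a script. Its argument "steps" is a list of rows, each an object with "claw": the closure in counts, from 0 (fully open) to 255 (shut); "dp": the shift along the tool's x, y, z in m, a list of three; "angular": the turn, a rotation vector about the tool's x, y, z in degrees, a list of three. In form: [{"claw": claw, "dp": [dx, dy, dz], "angular": [wx, wy, wz]}, ...]. A call has exactly 8 rows; each row shifts and turns the commanded pose from where the row before left it, along the tool's axes as they then stand; what a row does not reach is not made up. A row lasts 1/12 s, in which the tool goes at most 41.7 mm and 7.16 degrees, less where a joint would pass 70% of its speed; a pose out of reach is approached as far as the arm can. A call is refused whole if a number of a shift passes 0.0417 or a number of a turn 7.16, either way. A call with a gripper value outside its range is refused whole. The fingers move at their own pace and stop on an object; "force" is the grip in N (left out, the last holds). Time passes only in rows, so rows that do not move let the fingers close, or fill a call up. It gives the time, the measured TCP pose, the force and the opening at its end, in the units of the state.
- env.get_state(): the state, without advancing time (a new reading comes with each control period).
- env.read_camera(name): name is "scene" or "top" or "wrist"; returns (picture, depth): 480x640x3 uint8, red, green, blue; 480x640 float32, m along the optical axis (not along the pixel's ray), 0 where there is no reading.
- env.calibration(name): a dict with "fx", "fy", "cx", "cy" (pixels), "world_from_camera" (4x4, takes a point from camera to world coordinates); the wrist camera has in their place "hand_eye" (4x4, takes a point from camera to tool coordinates, whose origin is the TCP and whose axes are the flange's). Camera axes: x right, y down, z forward; pixel columns grow to the right and rows downward; lengths in m; the calibration is good to about 2 mm. A picture is of the moment at which its call begins: read the wrist's pose just before it. calibration takes no time and is no camera call.
- env.hand_in(): hands the job in, once; it reports no verdict.
The state is a dict: "clock": time; "joint_pos": joint angles; "qvel": joint speeds; "tau": joint torques, N m; "tcp_pos": TCP position; "orientation": TCP orientation; "wrist_force": force on the tool from outside, world axes, zero at the start; "ft_torque": the same for the moment, N m; "finger_gap": finger opening in m.
Only numpy, scipy, OpenCV 4.12 (cv2) and the standard library are available. Lean on these libraries where they do the work, as an engineer would, in place of code of your own. Each camera call takes 0.05 s, during which the arm holds its last target. There are 200 camera calls.

TASK

The kitchen scale under the clip holder rocks because its front left foot is screwed up too far. Catch the scale's front handle with the blue hook tool and drag the scale forward until its red knob is at least 7 cm in front of the clip holder's arm, then stand the hook upright on the counter again, clear of the scale. Then turn the red knob clockwise until all four feet rest on the counter and the scale neither rocks nor leans; leave the clip arm and all the other things where they are.

Things in the scene. Friction and masses are not known exactly. Their poses are not given: they have to be found in the camera images.
- scale: White loose kitchen scale, 0.9 kg, on 4 rubber feet at x, y = +-68 mm. Housing 136 x 136 mm, 12 to 34 mm high; corner lugs of radius 17 mm, 30 mm high; steel pan (radius 52 mm, top 47 mm high) centred at (12, -12) mm. Origin: centre, counter level; x from front to back, z up. The front faces the robot. Rests flat on its 3 fixed feet at the start; leans if the screw foot is turned out too far.
- handle_bar (a point): Middle of the steel handle bar at the scale's front: 8 mm thick, 88 mm long along the scale's y, 26 mm above the counter, 104 mm in front of the scale's origin. It is the front of a flat U whose two arms (y = +-44 mm) run back to the housing. The gap between bar and housing is 32 mm, open above and below.
- knob (a point): Grip point of the round red knob, on its upright axis at the scale's front left corner, (-68, 68) mm from its origin, 55 mm above the counter. Knob radius 13 to 15 mm (ribs), 31 to 59 mm above the counter; it does not rise or sink. Turns stiffly (0.04 N m), stays where left, has end stops. Clockwise from above lowers the foot 2.5 mm per rad; at most 3.2 rad are needed.
- foot_sole (a point): Centre of the underside of the screw foot (black disc of 11 mm radius, below the red knob). Its height over the counter is the gap that remains: 3 to 8 mm at the start, 0 when it just touches. The scale stands well when the sole is within 1 mm of the counter and the scale is level.
- stem_top (a point): Top centre of the foot's brass stem (7 mm thick), which comes up through the knob: it stands out above the knob's top (4 mm above the knob's grip point) by the amount by which the foot is still too short, and is flush with the knob's top when the four feet lie in one plane.
- hook: Hook tool, 0.14 kg, standing on lip and rest foot. Origin at counter level; x along the tool to the lip, z up. Steel strip 16 mm wide, 45 to 50 mm high; at its far end the lip, 40 mm wide, 5 mm thick, goes down to the counter at x = 62.5 mm. Blue handle 20 mm wide, 38 to 58 mm high, x = -105 to -15 mm. Rest foot 46 mm wide, 10 mm thick, at x = -98 mm, down to the counter.
- hook_grip (a point): Middle of the hook's handle, 48 mm above its underside, 112.5 mm behind the lip; the handle is 20 mm wide along the tool's y.
- hook_lip (a point): Middle of the lower edge of the hook's lip, at the height of the tool's underside.
- bar_line (a point): Point on the centre line of the clip holder's arm: aluminium bar 18 mm wide, underside 191 mm above the counter, with spring clips and a spoon hanging down to 115 mm above the counter at the lowest. The bar runs along this frame's y, 200 mm each way; x points away from the robot. It pivots easily on its post: leave it alone (its end may shift 30 mm at most).
- bar_end (a point): Free end of the clip holder's arm.
- clip_stand: Fixed post of the clip holder: base disc of 50 mm radius, post of 18 mm diameter, 212 mm high with its pivot. Origin at the centre of its foot.
- garlic_press: Bystander: aluminium garlic press lying flat, 26 mm high, 155 mm long along its x (from -107 to 48 mm), 40 mm wide. Origin underneath.
- pinch_bowl: Bystander: yellow bowl of 36 mm radius, 32 mm high. Origin at the centre of its underside.
- spice_jar: Bystander: amber glass jar with a black twist cap, 23 mm radius, 92 mm high. Origin at the centre of its underside.
- soap_dish: Bystander: black plastic soap dish, 75 x 110 mm, 22 mm high. Origin at the centre of its underside.
- timer: Bystander: green round kitchen timer, 29 mm radius, 43 mm high. Origin at the centre of its underside.
- mug: Bystander: blue mug, 38 mm radius, 85 mm high, handle on its y side. Origin at the centre of its underside.
Not all that is in view belongs to the job. Of the things that look like the scale, the larger one is meant.

How it is judged:
By the outcome, as a careful person would: the job done as asked, in the order asked, and still so for the second after the job is handed in, with the robot touching nothing.
It also fails if it takes over 72 s, if anything falls off the work surface, if the arm or the gripper's body presses on something with over 40 N, if the wrist force passes 120 N, or if a joint passes its speed limit or range.

## Working session

There is one attempt and no reset: what is moved stays moved. The work goes in short steps, Python scripts to look and compute and a tool call to move; the robot and the scene stay as the last step left them, time stands still between calls to the robot, and variables do not carry over. Pictures are saved under pics/ and viewed, about 8 in all and at most 12, crops included, and the job is handed in when it is done.

Besides the shell and the picture viewer there is one more tool, called after ">>>" by a JSON object that holds its "api" and its "payload". play_rows: Moves the arm, as the interface text tells. Its arguments: {"type":"object","properties":{"steps":{"type":"array","items":{"type":"object","properties":{"claw":{"type":"number"},"dp":{"type":"array","items":{"type":"number"}},"angular":{"type":"array","items":{"type":"number"}}}}},"force":{"type":"number"}},"required":["steps"]}

```bash
mkdir -p pics
cat > h.py <<'E'
import numpy as np, cv2
from scipy.spatial.transform import Rotation as R
from workcell import env
def pose(s=None):
    s=s or env.get_state(); q=s["orientation"]; T=np.eye(4)
    T[:3,:3]=R.from_quat([q[1],q[2],q[3],q[0]]).as_matrix(); T[:3,3]=s["tcp_pos"]; return T
def look(name):
    c=env.calibration(name); W=pose()@np.array(c["hand_eye"]) if name=="wrist" else np.array(c["world_from_camera"])
    im,d=env.read_camera(name); return im,d,c,W
def cloud(d,c,W):
    v,u=np.mgrid[:d.shape[0],:d.shape[1]]
    P=np.stack([(u-c["cx"])/c["fx"]*d,(v-c["cy"])/c["fy"]*d,d],-1)@W[:3,:3].T+W[:3,3]; P[d==0]=np.nan; return P
def ray(u,v,z,c,W):
    r=W[:3,:3]@np.array([(u-c["cx"])/c["fx"],(v-c["cy"])/c["fy"],1]); o=W[:3,3]; return o+r*(z-o[2])/r[2]
def save(im,f): cv2.imwrite("pics/"+f,cv2.cvtColor(im,cv2.COLOR_RGB2BGR))
E
python3 - <<'E'
from h import *
print(env.get_state()); 
for n in("top","scene"):
    im,d,c,W=look(n); save(im,n+".png"); np.savez(n+".npz",im=im,d=d,W=W); print(n,c,(d==0).mean())
print(env.calibration("wrist"))
E
```

```text
{'clock': 0.0, 'joint_pos': array([ 9.94396084e-01,  3.13969256e-01,  4.49604012e-02,  1.30360523e+00,
       -1.63595124e-06,  1.43117082e+00]), 'qvel': array([ 1.48621162e-03, -3.48708089e-04,  1.44596272e-03,  6.78230161e-05,
       -7.95360709e-04,  1.16378253e-03]), 'tau': array([-1.51061889e-03, -4.80637658e+01,  2.98528129e+01,  1.96281925e-02,
       -2.99877647e-04, -1.29431501e-05]), 'tcp_pos': array([0.24297889, 0.52057881, 0.23841899]), 'orientation': array([-3.17717596e-04,  2.16655486e-01,  9.76247701e-01, -8.51538060e-04]), 'wrist_force': array([-1.11631678, -0.33863499,  0.68159657]), 'ft_torque': array([-0.01432245,  0.00136452, -0.00738524]), 'finger_gap': 0.08490887632059124}
top {'fx': 551.3139325706614, 'fy': 551.3139325706614, 'cx': 311.28276452867203, 'cy': 240.17927902345872, 'world_from_camera': array([[-0.02386937, -0.98531166,  0.16908928,  0.32278076],
       [-0.99966418,  0.02523112,  0.00590905, -0.06795409],
       [-0.01008857, -0.16889145, -0.98558303,  1.43088584],
       [ 0.        ,  0.        ,  0.        ,  1.        ]])} 0.0039453125
scene {'fx': 503.7879221478086, 'fy': 503.7879221478086, 'cx': 322.31844888508505, 'cy': 236.13261914643326, 'world_from_camera': array([[ 0.4934243 ,  0.70165678, -0.51401384,  1.09471755],
       [ 0.86967925, -0.38861749,  0.30435909, -0.40582993],
       [ 0.01380085, -0.59720534, -0.80196965,  0.983676  ],
       [ 0.        ,  0.        ,  0.        ,  1.        ]])} 0.0038216145833333335
{'fx': 374.7199371694189, 'fy': 374.7199371694189, 'cx': 320.82699943616007, 'cy': 235.18451018889508, 'hand_eye': array([[-2.26850931e-04, -9.52419021e-01, -3.04791662e-01,
         7.81501000e-02],
       [ 9.99999676e-01,  1.94840268e-05, -8.05165777e-04,
         2.93869921e-05],
       [ 7.72793770e-04, -3.04791746e-01,  9.52418707e-01,
        -1.34545839e-01],
       [ 0.00000000e+00,  0.00000000e+00,  0.00000000e+00,
         1.00000000e+00]])}
```

View pics/top.png

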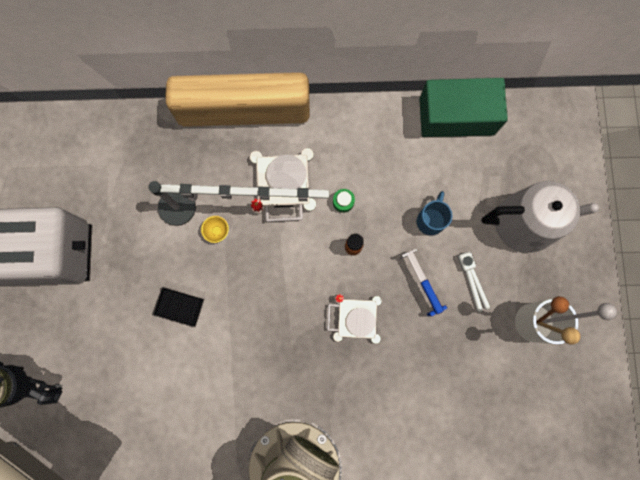

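View pics/scene.png

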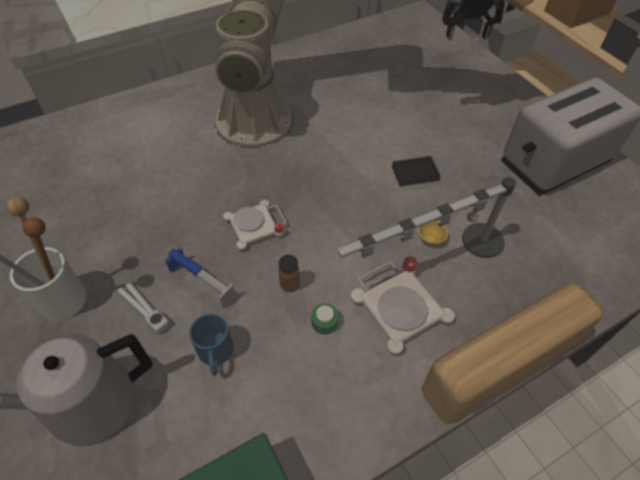

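Run:
```python
from h import *
z=np.load("top.npz"); im,d,W=z["im"],z["d"],z["W"]; c=env.calibration("top"); P=cloud(d,c,W)
a=cv2.resize(im[140:240,230:370],None,fx=5.7,fy=5.7,interpolation=cv2.INTER_CUBIC)[:570,:798]
b=cv2.resize(im[235:345,315:455],None,fx=5.7,fy=5.7)[:0]
save(a,"crop1.png")
hsv=cv2.cvtColor(im,cv2.COLOR_RGB2HSV); H,S,V=[hsv[...,i].astype(int) for i in range(3)]
def comps(m,n,mn=20):
    k,l,s,ce=cv2.connectedComponentsWithStats(m.astype(np.uint8))
    for i in range(1,k):
        if s[i,4]>=mn:
            p=P[l==i]; print(n,s[i,:].tolist(),ce[i].round(1),np.nanmedian(p,0).round(4),"zmax",np.nanpercentile(p[:,2],95).round(3), "xy mean",np.nanmean(p,0).round(4))
comps((abs(H-115)<12)&(S>150)&(V>60),"blue"); comps(((H<6)|(H>172))&(S>150)&(V>80),"red",8)
comps((abs(H-65)<15)&(S>130),"green",40); comps((abs(H-25)<6)&(S>190),"yel",40)
m=(V>185)&(S<40); comps(m,"white",60)
# hook
hm=(abs(H-113)<12)&(S>150); hm[:240]=0; hm[:,:395]=0; hm[:,450:]=0
pts=P[hm]; pts=pts[np.isfinite(pts[:,0])]
top=pts[pts[:,2]>.045]; mu=top[:,:2].mean(0); u,s,vt=np.linalg.svd(top[:,:2]-mu); print("handle",mu,vt[0],np.ptp((top[:,:2]-mu)@vt[0]),len(top),np.median(top[:,2]))
# heights around hook region
Q=P[240:325,395:450].reshape(-1,3); Q=Q[Q[:,2]>.03]; m2=Q[:,:2].mean(0); u,s,vt=np.linalg.svd(Q[:,:2]-m2); t=(Q[:,:2]-m2)@vt[0]; print("hook all",m2,vt[0],t.min(),t.max(),"ends",m2+vt[0]*t.min(),m2+vt[0]*t.max())
# bar
B=P[180:205,160:330].reshape(-1,3); B=B[B[:,2]>.175]; m3=B[:,:2].mean(0);u,s,vt=np.linalg.svd(B[:,:2]-m3);t=(B[:,:2]-m3)@vt[0];print("bar",m3,vt[0],m3+vt[0]*t.min(),m3+vt[0]*t.max(),np.median(B[:,2]))
```

```text
blue [422, 280, 25, 36, 291] [432.3 298.5] [ 0.4027 -0.3558  0.0577] zmax 0.063 xy mean [ 0.4043 -0.3562  0.0564]
red [251, 199, 11, 12, 74] [256.  205.1] [0.6519 0.0795 0.0588] zmax 0.063 xy mean [0.6529 0.0795 0.0584]
red [336, 295, 7, 7, 31] [338.4 298. ] [ 0.4123 -0.1232  0.04  ] zmax 0.045 xy mean [ 0.4123 -0.1243  0.0391]
green [333, 189, 21, 23, 160] [342.6 202.1] [ 0.6554 -0.1412  0.0352] zmax 0.041 xy mean [ 0.6605 -0.1432  0.0349]
yel [216, 217, 11, 22, 64] [222.2 226. ] [0.6117 0.1706 0.0198] zmax 0.033 xy mean [0.6084 0.1721 0.0203]
white [358, 94, 19, 13, 63] [368.1 100.2] [ 9.534e-01 -2.299e-01  9.000e-04] zmax 0.007 xy mean [ 0.9542 -0.2249  0.0011]
white [290, 131, 16, 13, 82] [296.6 138.2] [ 8.495e-01 -2.710e-02  7.000e-04] zmax 0.006 xy mean [ 8.503e-01 -2.610e-02  6.000e-04]
white [408, 138, 16, 10, 65] [415.4 142.1] [ 0.8313 -0.3468  0.002 ] zmax 0.005 xy mean [ 0.8303 -0.3477  0.0015]
white [250, 147, 69, 63, 2368] [284.2 176.2] [0.7356 0.0047 0.0444] zmax 0.203 xy mean [0.7295 0.0065 0.0539]
white [408, 165, 31, 22, 259] [421.7 175.2] [ 0.7383 -0.3592  0.0013] z
[... 2108 characters left out ...]
22, 74] [175.3 375.6] [2.283e-01 2.945e-01 1.000e-04] zmax 0.004 xy mean [0.2292 0.2933 0.0004]
white [156, 376, 17, 12, 75] [163.  380.5] [0.2186 0.3246 0.0005] zmax 0.005 xy mean [0.2177 0.324  0.0005]
white [200, 384, 11, 14, 68] [205.4 390.8] [ 0.1895  0.2158 -0.0008] zmax 0.005 xy mean [ 0.1901  0.2167 -0.0003]
handle [ 0.40572536 -0.35605563] [-0.91509065 -0.4032482 ] 0.08394724660269992 279 0.05781766781209807
hook all [ 0.43785959 -0.34192339] [-0.9173667  -0.39804313] -0.09299564533371978 0.07655116917980179 ends [ 0.5231707  -0.30490712] [ 0.36763409 -0.37239406]
bar [0.65098602 0.09253644] [0.06157206 0.99810264] [ 0.63900609 -0.10166206] [0.66313275 0.28943878] 0.2041398766508662
```

View pics/crop1.png

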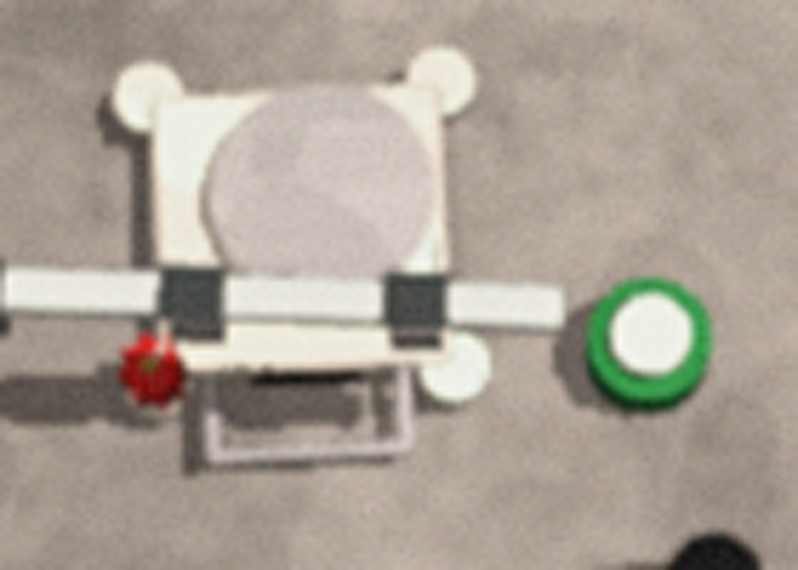

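Candidates: scale – large at top (285,178) vs. small decoy at (358,318); red knob (256,205) vs. decoy's (338,298); blue tool – hook (432,298) vs. the mug (435,215). I choose the large scale under the bar (crop: lugs ~(150,95),(442,82),(455,367), knob (152,370), handle below).

Run:
```python
from h import *
z=np.load("top.npz"); W=z["W"]; c=env.calibration("top"); P=cloud(z["d"],c,W)
f=lambda a,b,h: ray(230+(a+.5)/5.7-.5,140+(b+.5)/5.7-.5,h,c,W)[:2]
BL,BR,FR=f(150,95,.03),f(442,82,.03),f(455,367,.03); K=f(152,366,.057)
print(BL,BR,FR,"knob",K,"sides",np.linalg.norm(BL-BR),np.linalg.norm(BR-FR),np.linalg.norm(FR-K))
o=(BL+FR)/2; o2=(BR+K)/2; v=(BR-FR)+(BL-K); yaw=np.arctan2(v[1],v[0]); y2=np.arctan2(*( (BL-BR)*[-1,1])[0:2]); print("origin",o,o2,"yaw",np.degrees(yaw),np.degrees(y2))
hb=(f(213,456,.03)+f(407,446,.03))/2; print("bar mid",hb, f(213,456,.03),f(407,446,.03))
x=np.array([np.cos(yaw),np.sin(yaw)]); print("pred",o-.104*x)
print("lip top corners hook",[ray(u,v,.05,c,W)[:2] for u,v in((403,255),(415,250))])
h=z["im"][235:330,390:500]; save(cv2.resize(h,None,fx=6,fy=6,interpolation=cv2.INTER_CUBIC),"crop2.png")
```

```text
[0.79245738 0.08177421] [ 0.79505452 -0.05409141] [ 0.65900391 -0.05696544] knob [0.65656225 0.07886337] sides 0.13589043849569107 0.13608096345107246 0.13585075192290783
origin [0.72573065 0.01240438] [0.72580838 0.01238598] yaw 1.2186177936994118 1.095103127975581
bar mid [0.6214827  0.00999359] [0.62030611 0.05423094] [ 0.6226593  -0.03424376]
pred [0.62175417 0.01019259]
lip top corners hook [array([ 0.51579629, -0.29032952]), array([ 0.52778578, -0.32127815])]
```

View pics/crop2.png

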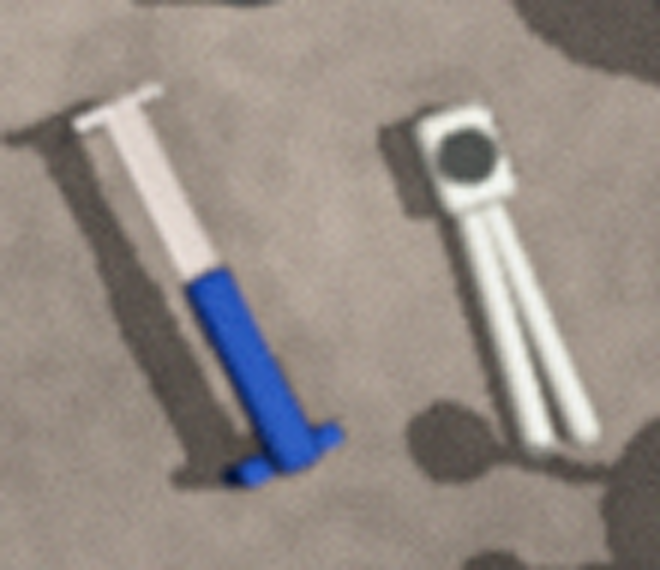

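Run:
```python
from h import *
z=np.load("top.npz"); W=z["W"]; c=env.calibration("top")
g=lambda a,b,h: ray(390+(a+.5)/6-.5,235+(b+.5)/6-.5,h,c,W)[:2]
lip,fr,re=g(119,108,.05),g(207,280,.058),g(293,462,.058); print(lip,fr,re,np.linalg.norm(fr-re),np.linalg.norm(lip-re))
d=lip-re; d/=np.linalg.norm(d); print("dir",np.degrees(np.arctan2(d[1],d[0])),"grip from lip",lip-.1125*d,"from handle",(fr+re)/2)
T=pose(); print(T.round(3))
# test: tool yaw
```

```text
[ 0.52154779 -0.30683289] [ 0.44741532 -0.33800176] [ 0.37168663 -0.36889441] 0.08178747124704244 0.1622035754591959
dir 22.495755493661132 grip from lip [ 0.41760815 -0.34987708] from handle [ 0.40955097 -0.35344809]
[[-0.906  0.423 -0.001  0.243]
 [ 0.423  0.906 -0.001  0.521]
 [ 0.    -0.002 -1.     0.239]
 [ 0.     0.     0.     1.   ]]
```

>>> {"api": "play_rows", "payload": {"steps": [{"claw":0,"dp":[0,0,0],"angular":[0,0,-6]},{"claw":0,"dp":[0,0,0],"angular":[0,0,-6]},{"claw":0,"dp":[0,0,0],"angular":[0,0,-6]},{"claw":0,"dp":[0,0,0],"angular":[0,0,-6]},{"claw":0,"dp":[0,0,0],"angular":[0,0,-6]},{"claw":0,"dp":[0,0,0],"angular":[0,0,-6]},{"claw":0,"dp":[0,0,0],"angular":[0,0,-6]},{"claw":0,"dp":[0,0,0],"angular":[0,0,-6]}]}}

```text
clock: 0.77
tcp_pos: [0.2431, 0.5208, 0.2388]
orientation: [-0.0, -0.202, 0.979, -0.0]
wrist_force: [-0.2, 0.5, 0.2]
finger_gap: 0.0853
```

>>> {"api": "play_rows", "payload": {"steps": [{"claw":0,"dp":[-0.0016,-0.0293,0],"angular":[0,0,0]},{"claw":0,"dp":[-0.0016,-0.0293,0],"angular":[0,0,0]},{"claw":0,"dp":[-0.0016,-0.0293,0],"angular":[0,0,0]},{"claw":0,"dp":[-0.0016,-0.0293,0],"angular":[0,0,0]},{"claw":0,"dp":[-0.0016,-0.0293,0],"angular":[0,0,0]},{"claw":0,"dp":[-0.0016,-0.0293,0],"angular":[0,0,0]},{"claw":0,"dp":[-0.0016,-0.0293,0],"angular":[0,0,0]},{"claw":0,"dp":[-0.0016,-0.0293,0],"angular":[0,0,0]}]}}

```text
clock: 1.43
tcp_pos: [0.3466, 0.3088, 0.239]
orientation: [-0.0, -0.199, 0.98, -0.0]
wrist_force: [1.1, 1.2, 0.3]
finger_gap: 0.0858
```

>>> {"api": "play_rows", "payload": {"steps": [{"claw":0,"dp":[-0.0016,-0.0293,0],"angular":[0,0,0]},{"claw":0,"dp":[-0.0016,-0.0293,0],"angular":[0,0,0]},{"claw":0,"dp":[-0.0016,-0.0293,0],"angular":[0,0,0]},{"claw":0,"dp":[-0.0016,-0.0293,0],"angular":[0,0,0]},{"claw":0,"dp":[-0.0016,-0.0293,0],"angular":[0,0,0]},{"claw":0,"dp":[-0.0016,-0.0293,0],"angular":[0,0,0]},{"claw":0,"dp":[-0.0016,-0.0293,0],"angular":[0,0,0]},{"claw":0,"dp":[-0.0016,-0.0293,0],"angular":[0,0,0]}]}}

```text
clock: 2.1
tcp_pos: [0.4499, 0.098, 0.239]
orientation: [-0.0, -0.199, 0.98, 0.0]
wrist_force: [-0.3, 0.4, 0.8]
finger_gap: 0.0859
```

>>> {"api": "play_rows", "payload": {"steps": [{"claw":0,"dp":[0.013,-0.0251,0.005],"angular":[0,0,0]},{"claw":0,"dp":[0.013,-0.0251,0.005],"angular":[0,0,0]},{"claw":0,"dp":[0.013,-0.0251,0.005],"angular":[0,0,0]},{"claw":0,"dp":[0.013,-0.0251,0.005],"angular":[0,0,0]},{"claw":0,"dp":[0.013,-0.0251,0.005],"angular":[0,0,0]},{"claw":0,"dp":[0.013,-0.0251,0.005],"angular":[0,0,0]},{"claw":0,"dp":[0.013,-0.0251,0.005],"angular":[0,0,0]},{"claw":0,"dp":[0.013,-0.0251,0.005],"angular":[0,0,0]}]}}

```text
clock: 2.77
tcp_pos: [0.4318, -0.1273, 0.1988]
orientation: [-0.0, -0.199, 0.98, 0.0]
wrist_force: [0.3, -0.7, 0.4]
finger_gap: 0.085
```

>>> {"api": "play_rows", "payload": {"steps": [{"claw":0,"dp":[0.013,-0.0251,0.005],"angular":[0,0,0]},{"claw":0,"dp":[0.013,-0.0251,0.005],"angular":[0,0,0]},{"claw":0,"dp":[0.013,-0.0251,0.005],"angular":[0,0,0]},{"claw":0,"dp":[0.013,-0.0251,0.005],"angular":[0,0,0]},{"claw":0,"dp":[0.013,-0.0251,0.005],"angular":[0,0,0]},{"claw":0,"dp":[0.013,-0.0251,0.005],"angular":[0,0,0]},{"claw":0,"dp":[0.013,-0.0251,0.005],"angular":[0,0,0]},{"claw":0,"dp":[0.013,-0.0251,0.005],"angular":[0,0,0]}]}}

```text
clock: 3.43
tcp_pos: [0.4145, -0.3527, 0.1586]
orientation: [-0.0, -0.199, 0.98, 0.0]
wrist_force: [0.9, 0.2, 0.3]
finger_gap: 0.0853
```

Run:
```python
from h import *
im,d,c,W=look("wrist"); save(im,"w1.png"); T=pose(); P=cloud(d,c,W)
print(T.round(4), env.get_state()["joint_pos"].round(3), env.get_state()["clock"])
hsv=cv2.cvtColor(im,cv2.COLOR_RGB2HSV).astype(int); m=(abs(hsv[...,0]-113)<12)&(hsv[...,1]>140)
pts=P[m]; pts=pts[np.isfinite(pts).all(1)]; top=pts[(pts[:,2]>.05)&(pts[:,2]<.07)]
r=cv2.minAreaRect((top[:,:2]*1000).astype(np.float32)); print(r,np.median(top[:,2]),len(top))
Q=P.reshape(-1,3); Q=Q[(Q[:,2]>.042)&(Q[:,2]<.056)]; 
Q=Q[np.hypot(Q[:,0]-.52,Q[:,1]+.306)<.05]; print(len(Q), cv2.minAreaRect((Q[:,:2]*1000).astype(np.float32)))
```

```text
[[-9.221e-01 -3.871e-01 -5.000e-04  4.144e-01]
 [-3.871e-01  9.220e-01 -2.800e-03 -3.577e-01]
 [ 1.600e-03 -2.400e-03 -1.000e+00  1.576e-01]
 [ 0.000e+00  0.000e+00  0.000e+00  1.000e+00]] [-0.858  0.297 -0.181  1.092 -0.002 -1.255] 3.4833
((506.0248718261719, -390.98486328125), (113.0985107421875, 268.8138122558594), 59.590248107910156) 0.05748032440592174 3613
1637 ((498.566650390625, -312.8369140625), (55.097747802734375, 39.43666458129883), 23.21250343322754)
```

View pics/w1.png

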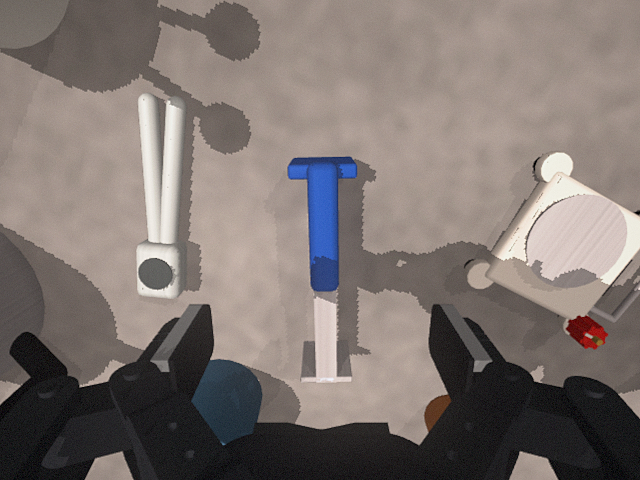

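Run:
```python
from h import *
im,d,c,W=look("wrist"); T=pose()
print(T[:3,3], env.get_state()["clock"])
hsv=cv2.cvtColor(im,cv2.COLOR_RGB2HSV).astype(int); m=((abs(hsv[...,0]-113)<12)&(hsv[...,1]>150)).astype(np.uint8); m[:,420:]=0;m[:,:270]=0;m[300:]=0
v,u=np.nonzero(m); 
for r in (200,230,260,280): print(r,u[v==r].min(),u[v==r].max())
Ti=np.linalg.inv(T); t=lambda p:(Ti[:3,:3]@p+Ti[:3,3]).round(4)
fe=v[abs(u-323)<6].max(); print("front row",fe)
for uu,vv,h in((324,fe+.5,.058),(np.r_[u[v==200].min(),u[v==200].max()].mean(),200,.058),(326.5,378,.05)): 
    p=ray(uu,vv,h,c,W); print(p.round(4),"tool",t(p))
```

```text
[ 0.41439526 -0.35501924  0.15782759] 3.5333
200 316 344
230 317 345
260 320 345
280 323 344
front row 293
[ 0.4494 -0.341   0.058 ] tool [-0.0378 -0.0006  0.0998]
[ 0.3873 -0.3631  0.058 ] tool [0.028  0.003  0.0998]
[ 0.5186 -0.3096  0.05  ] tool [-0.1137  0.0016  0.1077]
```

>>> {"api": "play_rows", "payload": {"steps": [{"claw":0,"dp":[-0.002,0.002,0.015],"angular":[0,0,0]},{"claw":0,"dp":[0,0,0.02],"angular":[0,0,0]},{"claw":0,"dp":[0,0,0.02],"angular":[0,0,0]},{"claw":0,"dp":[0,0,0.02],"angular":[0,0,0]},{"claw":0,"dp":[0,0,0.02],"angular":[0,0,0]},{"claw":0,"dp":[0,0,0.016],"angular":[0,0,0]},{"claw":0,"dp":[0,0,0.01],"angular":[0,0,0]},{"claw":0,"dp":[0,0,0],"angular":[0,0,0]}]}}

```text
clock: 4.2
tcp_pos: [0.4148, -0.3468, 0.036]
orientation: [-0.001, -0.199, 0.98, 0.002]
wrist_force: [-0.8, 0.7, 0.6]
finger_gap: 0.0857
```

>>> {"api": "play_rows", "payload": {"steps": [{"claw":120,"dp":[0,0,0],"angular":[0,0,0]},{"claw":255,"dp":[0,0,0],"angular":[0,0,0]},{"claw":255,"dp":[0,0,0],"angular":[0,0,0]},{"claw":255,"dp":[0,0,0],"angular":[0,0,0]},{"claw":255,"dp":[0,0,0],"angular":[0,0,0]},{"claw":255,"dp":[0,0,0],"angular":[0,0,0]},{"claw":255,"dp":[0,0,0],"angular":[0,0,0]},{"claw":255,"dp":[0,0,0],"angular":[0,0,0]}], "force": 80}}

```text
clock: 4.87
tcp_pos: [0.4165, -0.3493, 0.0391]
orientation: [0.0, -0.199, 0.98, -0.001]
wrist_force: [-0.2, 0.5, 6.4]
finger_gap: 0.019
```

>>> {"api": "play_rows", "payload": {"steps": [{"claw":255,"dp":[0,0,-0.005],"angular":[0,0,0]},{"claw":255,"dp":[0,0,-0.005],"angular":[0,0,0]},{"claw":255,"dp":[0,0,-0.007],"angular":[0,0,0]},{"claw":255,"dp":[0,0,-0.007],"angular":[0,0,0]},{"claw":255,"dp":[0,0,-0.007],"angular":[0,0,0]},{"claw":255,"dp":[0,0,-0.007],"angular":[0,0,0]},{"claw":255,"dp":[0,0,-0.007],"angular":[0,0,0]},{"claw":255,"dp":[0,0,0],"angular":[0,0,0]}]}}

```text
clock: 5.53
tcp_pos: [0.4169, -0.3497, 0.0851]
orientation: [0.001, -0.199, 0.98, -0.001]
wrist_force: [0.1, -0.0, -1.5]
finger_gap: 0.0188
```

Run:
```python
from h import *
im,d,c,W=look("wrist"); T=pose(); P=cloud(d,c,W); save(im,"w2.png")
print(T.round(4), env.get_state()["joint_pos"].round(3), env.get_state()["clock"],env.get_state()["wrist_force"])
Ti=np.linalg.inv(T)
hsv=cv2.cvtColor(im,cv2.COLOR_RGB2HSV).astype(int); m=((abs(hsv[...,0]-113)<12)&(hsv[...,1]>150)); m[:,:250]=0;m[:,420:]=0
v,u=np.nonzero(m); print(u.min(),u.max(),v.min(),v.max())
p=P[m]; p=p[np.isfinite(p).all(1)]; q=p@Ti[:3,:3].T+Ti[:3,3]
for a in np.arange(-.06,.08,.01):
    s=q[(q[:,0]>a)&(q[:,0]<a+.01)]
    if len(s)>20: print(a.round(3),len(s),np.percentile(s[:,2],10).round(4),np.median(s[:,1]).round(4))
```

```text
[[-9.207e-01 -3.903e-01  1.400e-03  4.167e-01]
 [-3.903e-01  9.207e-01 -1.500e-03 -3.495e-01]
 [-7.000e-04 -1.900e-03 -1.000e+00  8.440e-02]
 [ 0.000e+00  0.000e+00  0.000e+00  1.000e+00]] [-0.846  0.349 -0.301  0.919  0.    -1.247] 5.5833 [ 0.73960739  1.10623838 -1.09108524]
255 399 177 470
-0.04 329 -0.0198 0.0001
-0.03 1063 -0.02 0.0001
-0.02 1113 -0.02 -0.0003
-0.01 1198 -0.0201 -0.0003
0.0 1257 -0.02 -0.0003
0.01 1414 -0.0201 -0.0003
0.02 1508 -0.0201 -0.0006
0.03 1618 -0.0201 -0.0006
0.04 3325 -0.0198 -0.0009
0.05 2025 -0.0179 0.0026
```

>>> {"api": "play_rows", "payload": {"steps": [{"claw":255,"dp":[0,0,-0.0075],"angular":[0,0,5.45]},{"claw":255,"dp":[0,0,-0.0075],"angular":[0,0,5.45]},{"claw":255,"dp":[0,0,-0.0075],"angular":[0,0,5.45]},{"claw":255,"dp":[0,0,-0.0075],"angular":[0,0,5.45]},{"claw":255,"dp":[0.002,0.015,0],"angular":[0,0,0]},{"claw":255,"dp":[0.002,0.03,0],"angular":[0,0,0]},{"claw":255,"dp":[0.002,0.03,0],"angular":[0,0,0]},{"claw":255,"dp":[0.002,0.03,0],"angular":[0,0,0]}]}}

```text
clock: 6.25
tcp_pos: [0.4054, -0.243, 0.1128]
orientation: [-0.0, -0.01, 1.0, 0.0]
wrist_force: [0.7, 0.6, -1.2]
finger_gap: 0.0187
```

>>> {"api": "play_rows", "payload": {"steps": [{"claw":255,"dp":[0.002,0.033,0],"angular":[0,0,0]},{"claw":255,"dp":[0.002,0.033,0],"angular":[0,0,0]},{"claw":255,"dp":[0.002,0.033,0],"angular":[0,0,0]},{"claw":255,"dp":[0.002,0.033,0],"angular":[0,0,0]},{"claw":255,"dp":[0.002,0.033,0],"angular":[0,0,0]},{"claw":255,"dp":[0.002,0.033,0],"angular":[0,0,0]},{"claw":255,"dp":[0.002,0.033,0],"angular":[0,0,0]},{"claw":255,"dp":[0.002,0.022,0],"angular":[0,0,0]}]}}

```text
clock: 6.92
tcp_pos: [0.3837, 0.0109, 0.1131]
orientation: [-0.0, -0.011, 1.0, 0.0]
wrist_force: [0.8, 0.1, -1.4]
finger_gap: 0.0186
```

>>> {"api": "play_rows", "payload": {"steps": [{"claw":255,"dp":[0,0,0.007],"angular":[0,0,0]},{"claw":255,"dp":[0,0,0.007],"angular":[0,0,0]},{"claw":255,"dp":[0,0,0.007],"angular":[0,0,0]},{"claw":255,"dp":[0,0,0.006],"angular":[0,0,0]},{"claw":255,"dp":[0,0,0],"angular":[0,0,0]},{"claw":255,"dp":[0,0,0],"angular":[0,0,0]},{"claw":255,"dp":[0,0,0],"angular":[0,0,0]},{"claw":255,"dp":[0,0,0],"angular":[0,0,0]}]}}

```text
clock: 7.58
tcp_pos: [0.3851, 0.008, 0.0865]
orientation: [0.0, -0.01, 1.0, -0.0]
wrist_force: [1.1, -0.4, -1.2]
finger_gap: 0.0187
```

Run:
```python
from h import *
T=pose(); s=env.get_state(); print(T.round(4),s["clock"],s["wrist_force"],np.degrees(np.arctan2(T[1,0],T[0,0])))
tgt=np.array([.528,.0083,.086])
print("delta tool",(T[:3,:3].T@(tgt-T[:3,3])).round(4))
```

```text
[[-9.998e-01 -1.940e-02  4.000e-04  3.851e-01]
 [-1.940e-02  9.998e-01 -0.000e+00  8.000e-03]
 [-4.000e-04 -0.000e+00 -1.000e+00  8.650e-02]
 [ 0.000e+00  0.000e+00  0.000e+00  1.000e+00]] 7.5833 [ 1.11531764 -0.37653048 -1.19627241] -178.88730128064392
delta tool [-0.1429 -0.0025  0.0005]
```

>>> {"api": "play_rows", "payload": {"steps": [{"claw":255,"dp":[-0.015,-0.0005,0],"angular":[0,0,0]},{"claw":255,"dp":[-0.022,-0.0005,0],"angular":[0,0,0]},{"claw":255,"dp":[-0.025,-0.0005,0],"angular":[0,0,0]},{"claw":255,"dp":[-0.025,-0.0005,0],"angular":[0,0,0]},{"claw":255,"dp":[-0.024,-0.0005,0],"angular":[0,0,0]},{"claw":255,"dp":[-0.018,0,0],"angular":[0,0,0]},{"claw":255,"dp":[-0.01,0,0],"angular":[0,0,0]},{"claw":255,"dp":[-0.004,0,0],"angular":[0,0,0]}]}}

```text
clock: 8.25
tcp_pos: [0.5295, 0.0086, 0.0864]
orientation: [0.001, -0.01, 1.0, -0.0]
wrist_force: [-0.4, 0.8, -1.2]
finger_gap: 0.0187
```

Run:
```python
from h import *
im2,d2,c2,W2=look("scene"); im,d,c,W=look("top"); T=pose(); print(T[:3,3])
a=cv2.resize(im2[210:330,300:460],None,fx=4,fy=4,interpolation=cv2.INTER_CUBIC); b=cv2.resize(im[160:260,240:340],(480,480),interpolation=cv2.INTER_CUBIC)
save(np.vstack([a[:480], ]) if 0 else np.hstack([a[:480,:400+0],b[:, :400]]),"w3.png")
lip=T[:3,3]+T[:3,:3]@[-.1135,0,0]; 
for h in (.05,.1):
  p=np.linalg.inv(W2)@np.r_[lip[:2],h,1]; print("lip in scene",c2["fx"]*p[0]/p[2]+c2["cx"],c2["fy"]*p[1]/p[2]+c2["cy"])
```

```text
[0.52764451 0.0089229  0.08611755]
lip in scene 379.57167174228925 271.2268997499632
lip in scene 382.04496972575726 258.4683703508224
```

View pics/w3.png

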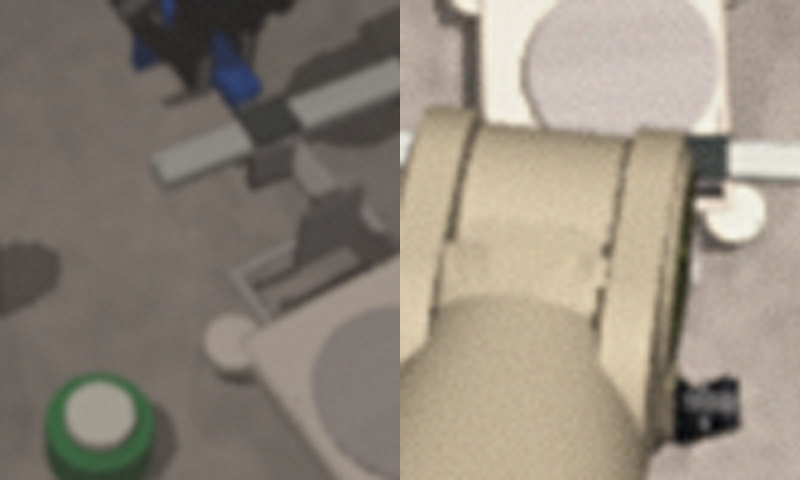

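>>> {"api": "play_rows", "payload": {"steps": [{"claw":255,"dp":[0,0,0.005],"angular":[0,0,0]},{"claw":255,"dp":[0,0,0.005],"angular":[0,0,0]},{"claw":255,"dp":[0,0,0.005],"angular":[0,0,0]},{"claw":255,"dp":[0,0,0.005],"angular":[0,0,0]},{"claw":255,"dp":[0,0,0.005],"angular":[0,0,0]},{"claw":255,"dp":[0,0,0.003],"angular":[0,0,0]},{"claw":255,"dp":[0,0,0],"angular":[0,0,0]},{"claw":255,"dp":[0,0,0],"angular":[0,0,0]}]}}

```text
clock: 9.02
tcp_pos: [0.5276, 0.009, 0.058]
orientation: [-0.0, -0.01, 1.0, 0.0]
wrist_force: [0.7, 0.1, -1.1]
finger_gap: 0.0184
```

>>> {"api": "play_rows", "payload": {"steps": [{"claw":255,"dp":[0,0,0.004],"angular":[0,0,0]},{"claw":255,"dp":[0,0,0.004],"angular":[0,0,0]},{"claw":255,"dp":[0,0,0.004],"angular":[0,0,0]},{"claw":255,"dp":[0,0,0.004],"angular":[0,0,0]},{"claw":255,"dp":[0,0,0],"angular":[0,0,0]},{"claw":255,"dp":[0,0,0],"angular":[0,0,0]},{"claw":255,"dp":[0,0,0],"angular":[0,0,0]},{"claw":255,"dp":[0,0,0],"angular":[0,0,0]}]}}

```text
clock: 9.68
tcp_pos: [0.528, 0.009, 0.0425]
orientation: [0.0, -0.01, 1.0, 0.0]
wrist_force: [0.0, -0.7, -2.3]
finger_gap: 0.0187
```

Run:
```python
from h import *
im2,d2,c2,W2=look("scene"); T=pose(); print(T[:3,3], env.get_state()["wrist_force"])
save(cv2.resize(im2[215:325,320:460],None,fx=5,fy=5,interpolation=cv2.INTER_CUBIC),"w4.png")
```

```text
[0.52803759 0.00895449 0.04248645] [ 0.92707628 -0.11639797 -1.14598625]
```

View pics/w4.png

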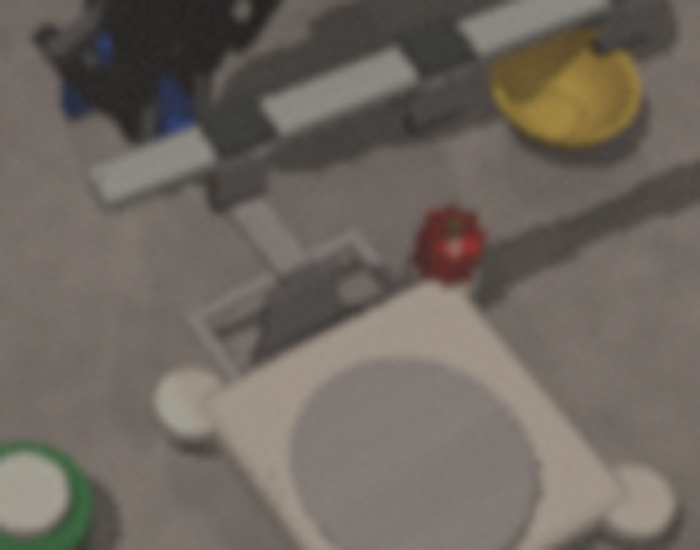

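>>> {"api": "play_rows", "payload": {"steps": [{"claw":255,"dp":[0.004,0,0],"angular":[0,0,0]},{"claw":255,"dp":[0.005,0,0],"angular":[0,0,0]},{"claw":255,"dp":[0.005,0,0],"angular":[0,0,0]},{"claw":255,"dp":[0.005,0,0],"angular":[0,0,0]},{"claw":255,"dp":[0.007,0,0],"angular":[0,0,0]},{"claw":255,"dp":[0.008,0,0],"angular":[0,0,0]},{"claw":255,"dp":[0.008,0,0],"angular":[0,0,0]},{"claw":255,"dp":[0.008,0,0],"angular":[0,0,0]}]}}

```text
clock: 10.4
tcp_pos: [0.4775, 0.0079, 0.0426]
orientation: [0.001, -0.01, 1.0, 0.0]
wrist_force: [4.0, -0.4, -2.3]
finger_gap: 0.019
```

>>> {"api": "play_rows", "payload": {"steps": [{"claw":255,"dp":[0.009,0,0],"angular":[0,0,0]},{"claw":255,"dp":[0.009,0,0],"angular":[0,0,0]},{"claw":255,"dp":[0.009,0,0],"angular":[0,0,0]},{"claw":255,"dp":[0.009,0,0],"angular":[0,0,0]},{"claw":255,"dp":[0.009,0,0],"angular":[0,0,0]},{"claw":255,"dp":[0.008,0,0],"angular":[0,0,0]},{"claw":255,"dp":[0.005,0,0],"angular":[0,0,0]},{"claw":255,"dp":[0.002,0,0],"angular":[0,0,0]}]}}

```text
clock: 11.07
tcp_pos: [0.4169, 0.0068, 0.0424]
orientation: [-0.0, -0.01, 1.0, 0.0]
wrist_force: [4.0, 0.7, -0.8]
finger_gap: 0.0187
```

Run:
```python
from h import *
im2,d2,c2,W2=look("scene"); T=pose(); s=env.get_state(); print(T[:3,3], s["wrist_force"],s["orientation"],s["clock"])
save(cv2.resize(im2[150:350,260:460],None,fx=3,fy=3,interpolation=cv2.INTER_CUBIC),"w5.png")
hsv=cv2.cvtColor(im2,cv2.COLOR_RGB2HSV).astype(int); m=(((hsv[...,0]<6)|(hsv[...,0]>172))&(hsv[...,1]>140)&(hsv[...,2]>70)).astype(np.uint8)
k,l,st,ce=cv2.connectedComponentsWithStats(m)
for i in range(1,k):
    if st[i,4]>15: print(st[i],ce[i],ray(*ce[i],.048,c2,W2))
```

```text
[0.41689124 0.00676306 0.04234492] [ 1.04175127  0.56065943 -0.75494062] [-2.19443425e-04 -1.01579485e-02  9.99948381e-01  5.81608694e-05] 11.1167
[276 223   6   7  24] [278.79166667 226.70833333] [ 0.42157658 -0.12643567  0.048     ]
```

View pics/w5.png

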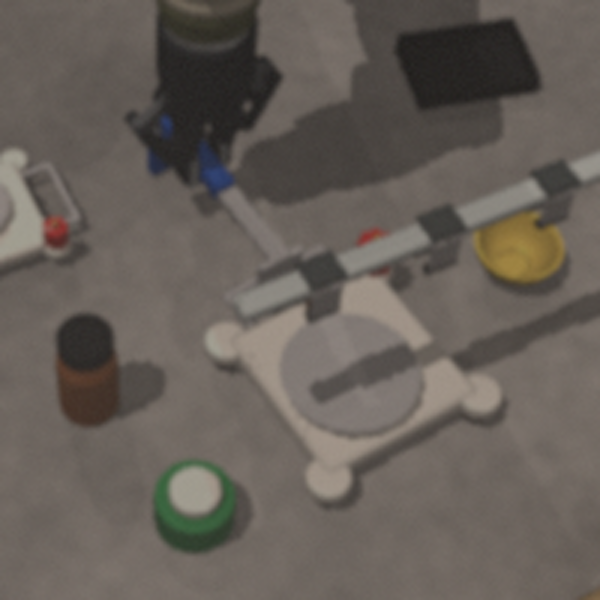

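>>> {"api": "play_rows", "payload": {"steps": [{"claw":255,"dp":[-0.004,0,0],"angular":[0,0,0]},{"claw":255,"dp":[-0.004,0,0],"angular":[0,0,0]},{"claw":255,"dp":[0,0,-0.01],"angular":[0,0,0]},{"claw":255,"dp":[0,0,-0.015],"angular":[0,0,0]},{"claw":255,"dp":[0,0,-0.015],"angular":[0,0,0]},{"claw":255,"dp":[0,0,-0.015],"angular":[0,0,0]},{"claw":255,"dp":[0,0,-0.015],"angular":[0,0,0]},{"claw":255,"dp":[0,0,0],"angular":[0,0,0]}]}}

```text
clock: 11.78
tcp_pos: [0.4273, 0.0067, 0.1142]
orientation: [0.001, -0.01, 1.0, -0.0]
wrist_force: [1.3, -1.0, -1.4]
finger_gap: 0.0185
```

>>> {"api": "play_rows", "payload": {"steps": [{"claw":255,"dp":[0.015,0,0],"angular":[0,0,0]},{"claw":255,"dp":[0.018,-0.01,0],"angular":[0,0,0]},{"claw":255,"dp":[0.01,-0.02,0],"angular":[0,0,0]},{"claw":255,"dp":[0,-0.03,0],"angular":[0,0,0]},{"claw":255,"dp":[0,-0.03,0],"angular":[0,0,0]},{"claw":255,"dp":[0,-0.03,0],"angular":[0,0,0]},{"claw":255,"dp":[0,-0.03,0],"angular":[0,0,0]},{"claw":255,"dp":[0,-0.03,0],"angular":[0,0,0]}]}}

```text
clock: 12.45
tcp_pos: [0.3857, -0.1749, 0.1111]
orientation: [-0.001, -0.01, 1.0, 0.001]
wrist_force: [0.7, -1.0, -1.5]
finger_gap: 0.0186
```

>>> {"api": "play_rows", "payload": {"steps": [{"claw":255,"dp":[0,-0.03,0],"angular":[0,0,0]},{"claw":255,"dp":[0,-0.03,0],"angular":[0,0,0]},{"claw":255,"dp":[0,-0.03,0],"angular":[0,0,0]},{"claw":255,"dp":[-0.005,-0.03,0],"angular":[0,0,0]},{"claw":255,"dp":[-0.005,-0.025,0],"angular":[0,0,0]},{"claw":255,"dp":[-0.005,-0.018,0],"angular":[0,0,0]},{"claw":255,"dp":[0,-0.008,0],"angular":[0,0,0]},{"claw":255,"dp":[0,0,0],"angular":[0,0,0]}]}}

```text
clock: 13.12
tcp_pos: [0.4047, -0.3457, 0.1108]
orientation: [-0.001, -0.009, 1.0, 0.001]
wrist_force: [-0.3, 0.0, -1.6]
finger_gap: 0.0189
```

>>> {"api": "play_rows", "payload": {"steps": [{"claw":255,"dp":[0,0,0.012],"angular":[0,0,0]},{"claw":255,"dp":[0,0,0.013],"angular":[0,0,0]},{"claw":255,"dp":[0,0,0.013],"angular":[0,0,0]},{"claw":255,"dp":[0,0,0.013],"angular":[0,0,0]},{"claw":255,"dp":[0,0,0.01],"angular":[0,0,0]},{"claw":255,"dp":[0,0,0.006],"angular":[0,0,0]},{"claw":255,"dp":[0,0,0.003],"angular":[0,0,0]},{"claw":255,"dp":[0,0,0.001],"angular":[0,0,0]}]}}

```text
clock: 13.78
tcp_pos: [0.4048, -0.3438, 0.0408]
orientation: [-0.0, -0.01, 1.0, 0.001]
wrist_force: [-0.1, -0.4, -0.7]
finger_gap: 0.0188
```

>>> {"api": "play_rows", "payload": {"steps": [{"claw":255,"dp":[0,0,0.001],"angular":[0,0,0]},{"claw":255,"dp":[0,0,0.001],"angular":[0,0,0]},{"claw":255,"dp":[0,0,0.0007],"angular":[0,0,0]},{"claw":255,"dp":[0,0,0],"angular":[0,0,0]},{"claw":255,"dp":[0,0,0],"angular":[0,0,0]},{"claw":255,"dp":[0,0,0],"angular":[0,0,0]},{"claw":255,"dp":[0,0,0],"angular":[0,0,0]},{"claw":255,"dp":[0,0,0],"angular":[0,0,0]}]}}

```text
clock: 14.45
tcp_pos: [0.4054, -0.345, 0.0392]
orientation: [0.0, -0.01, 1.0, -0.0]
wrist_force: [-0.9, -0.3, 5.5]
finger_gap: 0.0186
```

>>> {"api": "play_rows", "payload": {"steps": [{"claw":200,"dp":[0,0,0],"angular":[0,0,0]},{"claw":120,"dp":[0,0,0],"angular":[0,0,0]},{"claw":60,"dp":[0,0,0],"angular":[0,0,0]},{"claw":0,"dp":[0,0,0],"angular":[0,0,0]},{"claw":0,"dp":[0,0,0],"angular":[0,0,0]},{"claw":0,"dp":[0,0,0],"angular":[0,0,0]},{"claw":0,"dp":[0,0,0],"angular":[0,0,0]},{"claw":0,"dp":[0,0,0],"angular":[0,0,0]}]}}

```text
clock: 15.12
tcp_pos: [0.405, -0.3446, 0.0384]
orientation: [-0.0, -0.01, 1.0, 0.0]
wrist_force: [0.3, 0.0, 0.3]
finger_gap: 0.0854
```

>>> {"api": "play_rows", "payload": {"steps": [{"claw":0,"dp":[0,0,-0.012],"angular":[0,0,0]},{"claw":0,"dp":[0,0,-0.02],"angular":[0,0,0]},{"claw":0,"dp":[0,0,-0.025],"angular":[0,0,0]},{"claw":0,"dp":[0,0,-0.025],"angular":[0,0,0]},{"claw":0,"dp":[0,0,-0.025],"angular":[0,0,0]},{"claw":0,"dp":[0,0,-0.025],"angular":[0,0,0]},{"claw":0,"dp":[0,0,-0.02],"angular":[0,0,0]},{"claw":0,"dp":[0,0,0],"angular":[0,0,0]}]}}

```text
clock: 15.78
tcp_pos: [0.4067, -0.3465, 0.1952]
orientation: [0.003, -0.01, 1.0, -0.003]
wrist_force: [-0.2, -0.4, -0.1]
finger_gap: 0.0855
```

Run:
```python
from h import *
im,d,c,W=look("top"); s=env.get_state(); print(s["tcp_pos"],s["joint_pos"].round(3),s["clock"])
P=cloud(d,c,W)
save(cv2.resize(im[150:350,230:480],None,fx=3,fy=3,interpolation=cv2.INTER_CUBIC),"w6.png"); np.savez("top2.npz",im=im,d=d,W=W)
hsv=cv2.cvtColor(im,cv2.COLOR_RGB2HSV).astype(int); m=(((hsv[...,0]<6)|(hsv[...,0]>172))&(hsv[...,1]>150)&(hsv[...,2]>80)).astype(np.uint8)
k,l,st,ce=cv2.connectedComponentsWithStats(m)
for i in range(1,k):
    if st[i,4]>15: print(st[i],ce[i],ray(*ce[i],.057,c,W))
B=P[180:205,160:330].reshape(-1,3); B=B[B[:,2]>.175]; m3=B[:,:2].mean(0);u,s,vt=np.linalg.svd(B[:,:2]-m3);t=(B[:,:2]-m3)@vt[0];print("bar",m3,vt[0],m3+vt[0]*t.min(),m3+vt[0]*t.max())
```

```text
[ 0.40614573 -0.34586133  0.19304095] [-0.856  0.247 -0.158  1.161  0.    -0.877] 15.8333
[252 236  11  12  76] [257.01315789 242.14473684] [0.55695994 0.07763937 0.057     ]
[336 295   7   7  35] [339.11428571 298.08571429] [ 0.41091248 -0.12530847  0.057     ]
bar [0.65092449 0.09196046] [0.0616979  0.99809487] [ 0.63895558 -0.10166215] [0.66320961 0.2906984 ]
```

View pics/w6.png

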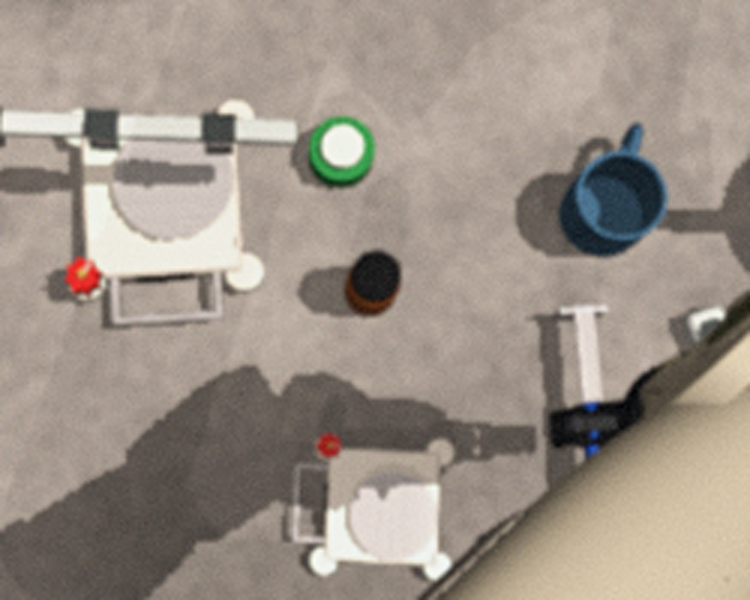

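>>> {"api": "play_rows", "payload": {"steps": [{"claw":0,"dp":[-0.008,0.02,0],"angular":[0,0,0]},{"claw":0,"dp":[-0.014,0.037,0],"angular":[0,0,0]},{"claw":0,"dp":[-0.014,0.037,0],"angular":[0,0,0]},{"claw":0,"dp":[-0.014,0.037,0],"angular":[0,0,0]},{"claw":0,"dp":[-0.014,0.037,0],"angular":[0,0,0]},{"claw":0,"dp":[-0.014,0.037,0],"angular":[0,0,0]},{"claw":0,"dp":[-0.014,0.037,0],"angular":[0,0,0]},{"claw":0,"dp":[-0.014,0.037,0],"angular":[0,0,0]}]}}

```text
clock: 16.5
tcp_pos: [0.5049, -0.0614, 0.1893]
orientation: [-0.001, -0.01, 1.0, 0.0]
wrist_force: [0.5, -0.5, -0.4]
finger_gap: 0.0853
```

>>> {"api": "play_rows", "payload": {"steps": [{"claw":0,"dp":[-0.014,0.037,0],"angular":[0,0,0]},{"claw":0,"dp":[-0.014,0.037,0],"angular":[0,0,0]},{"claw":0,"dp":[-0.014,0.037,0],"angular":[0,0,0]},{"claw":0,"dp":[-0.012,0.03,0],"angular":[0,0,0]},{"claw":0,"dp":[0,0,0],"angular":[0,0,-7]},{"claw":0,"dp":[0,0,0],"angular":[0,0,-7]},{"claw":0,"dp":[0,0,0],"angular":[0,0,-7]},{"claw":0,"dp":[0,0,0],"angular":[0,0,-7]}]}}

```text
clock: 17.17
tcp_pos: [0.5556, 0.0791, 0.1889]
orientation: [-0.001, -0.255, 0.967, 0.0]
wrist_force: [0.2, 0.6, -0.3]
finger_gap: 0.0852
```

>>> {"api": "play_rows", "payload": {"steps": [{"claw":0,"dp":[0,0,0],"angular":[0,0,-7]},{"claw":0,"dp":[0,0,0],"angular":[0,0,-7]},{"claw":0,"dp":[0,0,0],"angular":[0,0,-7]},{"claw":0,"dp":[0,0,0],"angular":[0,0,-7]},{"claw":0,"dp":[0,0,0],"angular":[0,0,-7]},{"claw":0,"dp":[0,0,0],"angular":[0,0,-7]},{"claw":0,"dp":[0,0,0],"angular":[0,0,-7]},{"claw":0,"dp":[0,0,0],"angular":[0,0,0]}]}}

```text
clock: 17.83
tcp_pos: [0.5556, 0.0786, 0.1891]
orientation: [-0.001, -0.632, 0.775, 0.001]
wrist_force: [1.2, 0.1, 0.1]
finger_gap: 0.0858
```

```bash
cat > knob.py <<'E'
from h import *
import sys
def measure(save_as=None):
    im,d,c,W=look("wrist"); T=pose(); s=env.get_state(); P=cloud(d,c,W); print("tcp",T[:3,3].round(4),"j6",s["joint_pos"][5].round(3),"t",s["clock"])
    hsv=cv2.cvtColor(im,cv2.COLOR_RGB2HSV).astype(int); m=(((hsv[...,0]<6)|(hsv[...,0]>172))&(hsv[...,1]>140)&(hsv[...,2]>60)).astype(np.uint8)
    k,l,st,ce=cv2.connectedComponentsWithStats(m); i=1+np.argmax(st[1:,4]); x,y,w,h,a=st[i]; print("red",st[i],ce[i].round(1))
    if save_as: save(cv2.resize(im[max(0,y-40):y+h+40,max(0,x-40):x+w+40],None,fx=4,fy=4,interpolation=cv2.INTER_CUBIC)[:600,:800],save_as); print("crop off",x-40,y-40)
    v,u=np.nonzero(l==i); p=P[v,u]; ok=(p[:,2]>.053)&(p[:,2]<.065); t=p[ok]; print("top pts",len(t),"z med",np.median(t[:,2]).round(4)); 
    (cx,cy),r=cv2.minEnclosingCircle((t[:,:2]*1000).astype(np.float32)); print("knob centre mm",cx,cy,"r",r)
    q=T[:3,:3].T@(np.array([cx/1e3,cy/1e3,.044])-T[:3,3]); print("tool delta to TCP z .044",q.round(4))
    # radial height profile about the axis, any colour
    R_=np.hypot(P[...,0]-cx/1e3,P[...,1]-cy/1e3); 
    for a,b in((0,.002),(.002,.0035),(.005,.007),(.007,.009),(.009,.011),(.011,.0125)):
        z=P[...,2][(R_>=a)&(R_<b)]; z=z[np.isfinite(z)&(z>.04)]; print(a,b,len(z),(np.median(z)*1e3).round(2) if len(z) else None, (z.mean()*1e3).round(2) if len(z) else None)
    return im,P
if __name__=="__main__": measure(sys.argv[1] if len(sys.argv)>1 else None)
E
python3 knob.py w7.png
```

```text
tcp [0.5557 0.0786 0.1893] j6 -1.365 t 17.8833
red [ 298  203   39   45 1127] [317.9 224.7]
crop off 258 163
top pts 911 z med 0.0587
knob centre mm 558.4451904296875 80.27787017822266 r 15.448091506958008
tool delta to TCP z .044 [-0.0023 -0.0026  0.1453]
0 0.002 25 65.67 65.52
0.002 0.0035 52 65.16 64.59
0.005 0.007 135 59.06 59.05
0.007 0.009 176 58.95 58.94
0.009 0.011 216 58.94 60.78
0.011 0.0125 445 255.19 177.47
```

View pics/w7.png

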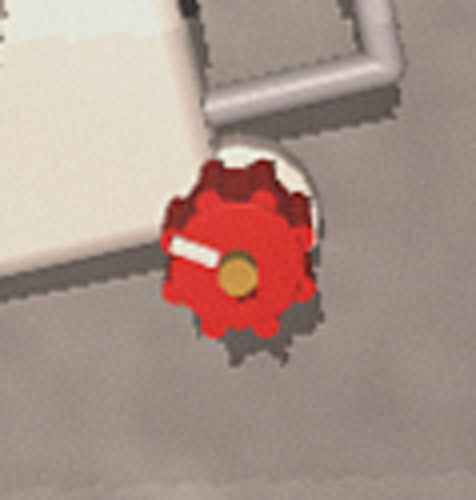

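Run:
```python
from h import *
T=pose(); c=env.calibration("wrist"); W=T@np.array(c["hand_eye"])
for u,v,z in((317.3,231.0,.0655),(317.3,229,.059)):
    p=ray(u,v,z,c,W); print(p.round(4),(T[:3,:3].T@(np.r_[p[:2],.044]-T[:3,3])).round(4))
im,d,c,W=look("wrist"); P=cloud(d,c,W)
hsv=cv2.cvtColor(im,cv2.COLOR_RGB2HSV).astype(int)
S=P[226:236,312:323]; h=hsv[226:236,312:323]; m=(abs(h[...,0]-20)<8)&(h[...,1]>80); z=S[m][:,2]; print(m.sum(),np.median(z),np.percentile(z,[10,90]), S[m].mean(0))
```

```text
[0.5581 0.0793 0.0655] [-0.0013 -0.0025  0.1453]
[0.5582 0.0798 0.059 ] [-0.0018 -0.0025  0.1453]
81 0.06522009111202026 [0.06248093 0.0661025 ] [0.55830067 0.07936391 0.06476894]
```

>>> {"api": "play_rows", "payload": {"steps": [{"claw":0,"dp":[-0.0016,-0.0025,0],"angular":[0,0,0]},{"claw":0,"dp":[0,0,0.025],"angular":[0,0,0]},{"claw":0,"dp":[0,0,0.03],"angular":[0,0,0]},{"claw":0,"dp":[0,0,0.03],"angular":[0,0,0]},{"claw":0,"dp":[0,0,0.03],"angular":[0,0,0]},{"claw":0,"dp":[0,0,0.02],"angular":[0,0,0]},{"claw":0,"dp":[0,0,0.01],"angular":[0,0,0]},{"claw":0,"dp":[0,0,0],"angular":[0,0,0]}]}}

```text
clock: 18.6
tcp_pos: [0.5572, 0.0796, 0.043]
orientation: [-0.002, -0.63, 0.777, 0.002]
wrist_force: [0.4, 0.8, 0.4]
finger_gap: 0.0856
```

>>> {"api": "play_rows", "payload": {"steps": [{"claw":80,"dp":[0,0,0],"angular":[0,0,0]},{"claw":130,"dp":[0,0,0],"angular":[0,0,0]},{"claw":160,"dp":[0,0,0],"angular":[0,0,0]},{"claw":200,"dp":[0,0,0],"angular":[0,0,0]},{"claw":255,"dp":[0,0,0],"angular":[0,0,0]},{"claw":255,"dp":[0,0,0],"angular":[0,0,0]},{"claw":255,"dp":[0,0,0],"angular":[0,0,0]},{"claw":255,"dp":[0,0,0],"angular":[0,0,0]}], "force": 30}}

```text
clock: 19.27
tcp_pos: [0.5595, 0.0799, 0.0462]
orientation: [0.001, -0.631, 0.776, -0.0]
wrist_force: [-2.4, 1.9, 4.7]
finger_gap: 0.025
```

>>> {"api": "play_rows", "payload": {"steps": [{"claw":255,"dp":[0,0,0],"angular":[0,0,7]},{"claw":255,"dp":[0,0,0],"angular":[0,0,7]},{"claw":255,"dp":[0,0,0],"angular":[0,0,7]},{"claw":255,"dp":[0,0,0],"angular":[0,0,7]},{"claw":255,"dp":[0,0,0],"angular":[0,0,7]},{"claw":255,"dp":[0,0,0],"angular":[0,0,7]},{"claw":255,"dp":[0,0,0],"angular":[0,0,7]},{"claw":255,"dp":[0,0,0],"angular":[0,0,7]}]}}

```text
clock: 19.93
tcp_pos: [0.5593, 0.08, 0.0461]
orientation: [0.0, -0.19, 0.982, 0.0]
wrist_force: [-1.4, 2.0, 4.8]
finger_gap: 0.0248
```

>>> {"api": "play_rows", "payload": {"steps": [{"claw":255,"dp":[0,0,0],"angular":[0,0,7]},{"claw":255,"dp":[0,0,0],"angular":[0,0,7]},{"claw":255,"dp":[0,0,0],"angular":[0,0,7]},{"claw":255,"dp":[0,0,0],"angular":[0,0,7]},{"claw":255,"dp":[0,0,0],"angular":[0,0,7]},{"claw":255,"dp":[0,0,0],"angular":[0,0,7]},{"claw":255,"dp":[0,0,0],"angular":[0,0,6]},{"claw":255,"dp":[0,0,0],"angular":[0,0,0]}]}}

```text
clock: 20.6
tcp_pos: [0.5592, 0.0802, 0.0459]
orientation: [0.0, 0.225, 0.974, 0.001]
wrist_force: [-1.3, 3.7, 4.3]
finger_gap: 0.0248
```

>>> {"api": "play_rows", "payload": {"steps": [{"claw":180,"dp":[0,0,0],"angular":[0,0,0]},{"claw":100,"dp":[0,0,0],"angular":[0,0,0]},{"claw":0,"dp":[0,0,0],"angular":[0,0,0]},{"claw":0,"dp":[0,0,0],"angular":[0,0,0]},{"claw":0,"dp":[0,0,0],"angular":[0,0,0]},{"claw":0,"dp":[0,0,-0.02],"angular":[0,0,0]},{"claw":0,"dp":[0,0,-0.04],"angular":[0,0,0]},{"claw":0,"dp":[0,0,-0.01],"angular":[0,0,0]}]}}

```text
clock: 21.27
tcp_pos: [0.5614, 0.0794, 0.1199]
orientation: [0.003, 0.223, 0.975, 0.0]
wrist_force: [2.0, -0.6, 1.0]
finger_gap: 0.0853
```

```bash
cat >> knob.py <<'E'
E
python3 knob.py w8.png
```

```text
tcp [0.5625 0.0794 0.1207] j6 0.45 t 21.3167
red [ 295  221   51   60 2034] [320.9 250.4]
crop off 255 181
top pts 1582 z med 0.0587
knob centre mm 559.3401489257812 79.65962219238281 r 15.304559707641602
tool delta to TCP z .044 [ 0.0035 -0.0014  0.0767]
0 0.002 35 60.91 60.84
0.002 0.0035 95 60.7 60.62
0.005 0.007 221 58.97 59.59
0.007 0.009 778 186.64 140.53
0.009 0.011 2943 193.02 176.2
0.011 0.0125 1755 191.71 160.24
```

View pics/w8.png

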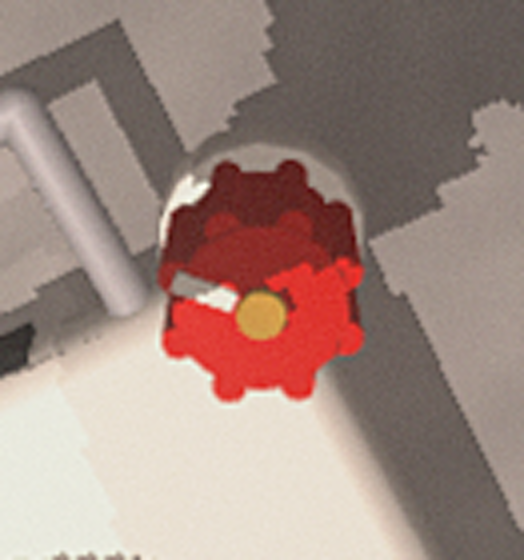

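>>> {"api": "play_rows", "payload": {"steps": [{"claw":0,"dp":[0,0,0.01],"angular":[0,0,0]},{"claw":0,"dp":[0,0,0.03],"angular":[0,0,0]},{"claw":0,"dp":[0,0,0.02],"angular":[0,0,0]},{"claw":0,"dp":[0,0,0.01],"angular":[0,0,0]},{"claw":0,"dp":[0,0,0],"angular":[0,0,0]},{"claw":0,"dp":[0,0,0],"angular":[0,0,0]},{"claw":80,"dp":[0,0,0],"angular":[0,0,0]},{"claw":130,"dp":[0,0,0],"angular":[0,0,0]}]}}

```text
clock: 21.98
tcp_pos: [0.5602, 0.0796, 0.0467]
orientation: [0.001, 0.223, 0.975, 0.0]
wrist_force: [-0.9, 0.1, 0.8]
finger_gap: 0.064
```

>>> {"api": "play_rows", "payload": {"steps": [{"claw":160,"dp":[0,0,0],"angular":[0,0,0]},{"claw":200,"dp":[0,0,0],"angular":[0,0,0]},{"claw":255,"dp":[0,0,0],"angular":[0,0,0]},{"claw":255,"dp":[0,0,0],"angular":[0,0,0]},{"claw":255,"dp":[0,0,0],"angular":[0,0,0]},{"claw":255,"dp":[0,0,0],"angular":[0,0,0]},{"claw":255,"dp":[0,0,0],"angular":[0,0,0]},{"claw":255,"dp":[0,0,0],"angular":[0,0,0]}]}}

```text
clock: 22.65
tcp_pos: [0.5595, 0.0799, 0.0458]
orientation: [0.0, 0.223, 0.975, 0.0]
wrist_force: [0.2, 3.3, 2.3]
finger_gap: 0.0244
```

>>> {"api": "play_rows", "payload": {"steps": [{"claw":255,"dp":[0,0,0],"angular":[0,0,7]},{"claw":255,"dp":[0,0,0],"angular":[0,0,7]},{"claw":255,"dp":[0,0,0],"angular":[0,0,7]},{"claw":255,"dp":[0,0,0],"angular":[0,0,7]},{"claw":255,"dp":[0,0,0],"angular":[0,0,7]},{"claw":255,"dp":[0,0,0],"angular":[0,0,7]},{"claw":255,"dp":[0,0,0],"angular":[0,0,1]},{"claw":255,"dp":[0,0,0],"angular":[0,0,0]}]}}

```text
clock: 23.32
tcp_pos: [0.5596, 0.0798, 0.0462]
orientation: [0.0, 0.566, 0.825, 0.0]
wrist_force: [-0.6, 1.2, 5.4]
finger_gap: 0.0246
```

>>> {"api": "play_rows", "payload": {"steps": [{"claw":180,"dp":[0,0,0],"angular":[0,0,0]},{"claw":100,"dp":[0,0,0],"angular":[0,0,0]},{"claw":0,"dp":[0,0,0],"angular":[0,0,0]},{"claw":0,"dp":[0,0,0],"angular":[0,0,0]},{"claw":0,"dp":[0,0,-0.02],"angular":[0,0,0]},{"claw":0,"dp":[0,0,-0.04],"angular":[0,0,0]},{"claw":0,"dp":[0,0,-0.01],"angular":[0,0,0]},{"claw":0,"dp":[0,0,0],"angular":[0,0,0]}]}}

```text
clock: 23.98
tcp_pos: [0.5618, 0.0795, 0.1191]
orientation: [0.003, 0.565, 0.825, 0.002]
wrist_force: [0.5, 1.0, -0.2]
finger_gap: 0.0851
```

```bash
python3 knob.py
python3 - <<'E'
from h import *
im,d,c,W=look("wrist"); P=cloud(d,c,W)
hsv=cv2.cvtColor(im,cv2.COLOR_RGB2HSV).astype(int)
m=(abs(hsv[...,0]-20)<8)&(hsv[...,1]>100)&(abs(P[...,2]-.06)<.006)&(np.hypot(P[...,0]-.559,P[...,1]-.0797)<.006)
print("stem",m.sum(),np.median(P[m][:,2]),P[m].mean(0))
m=((hsv[...,0]<6)|(hsv[...,0]>172))&(hsv[...,1]>140)&(abs(P[...,2]-.059)<.002); print("knob top",m.sum(),np.median(P[m][:,2]))
E
```

```text
tcp [0.5605 0.0795 0.1171] j6 1.201 t 24.0333
red [ 291  223   52   60 2053] [317.7 252.3]
top pts 1597 z med 0.0587
knob centre mm 559.3253784179688 79.71498107910156 r 15.272961616516113
tool delta to TCP z .044 [ 0.0007 -0.0013  0.0731]
0 0.002 38 59.15 59.16
0.002 0.0035 78 59.03 59.03
0.005 0.007 224 59.09 59.08
0.007 0.009 412 59.33 92.65
0.009 0.011 2649 191.68 173.47
0.011 0.0125 1974 191.39 162.97
stem 112 0.0590809077041512 [0.55947962 0.07962554 0.05909127]
knob top 1489 0.05878887343969677
```

>>> {"api": "play_rows", "payload": {"steps": [{"claw":0,"dp":[0,0,-0.02],"angular":[0,0,0]},{"claw":0,"dp":[0,0,-0.03],"angular":[0,0,0]},{"claw":0,"dp":[0,0,-0.03],"angular":[0,0,0]},{"claw":0,"dp":[0.012,-0.03,0],"angular":[0,0,0]},{"claw":0,"dp":[0.012,-0.03,0],"angular":[0,0,0]},{"claw":0,"dp":[0.03,-0.02,0],"angular":[0,0,0]},{"claw":0,"dp":[0.03,-0.01,0],"angular":[0,0,0]},{"claw":0,"dp":[0.03,0,0],"angular":[0,0,0]}]}}

```text
clock: 24.75
tcp_pos: [0.4302, 0.153, 0.1937]
orientation: [-0.002, 0.566, 0.824, -0.002]
wrist_force: [-0.3, 0.8, -0.4]
finger_gap: 0.0853
```

>>> {"api": "play_rows", "payload": {"steps": [{"claw":0,"dp":[0.03,0,0],"angular":[0,0,0]},{"claw":0,"dp":[0.03,0,0],"angular":[0,0,0]},{"claw":0,"dp":[0.03,0,0],"angular":[0,0,0]},{"claw":0,"dp":[0.02,0,0],"angular":[0,0,0]},{"claw":0,"dp":[0,0,0],"angular":[0,0,0]},{"claw":0,"dp":[0,0,0],"angular":[0,0,0]},{"claw":0,"dp":[0,0,0],"angular":[0,0,0]},{"claw":0,"dp":[0,0,0],"angular":[0,0,0]}]}}

```text
clock: 25.42
tcp_pos: [0.3943, 0.2551, 0.1948]
orientation: [-0.0, 0.566, 0.825, -0.001]
wrist_force: [-0.3, -0.3, -0.5]
finger_gap: 0.0854
```

Run:
```python
from h import *
A=np.load("top.npz"); im,d,c,W=look("top"); s=env.get_state(); print(s["tcp_pos"],s["clock"],s["wrist_force"])
P=cloud(d,c,W); P0=cloud(A["d"],c,A["W"])
for i in range(5): d=np.where(d>0,d,0)
# housing/pan planes
def plane(P,lo,hi,cx,cy,r0,r1):
    q=P.reshape(-1,3); r=np.hypot(q[:,0]-cx,q[:,1]-cy); q=q[(r<r1)&(r>=r0)&(q[:,2]>lo)&(q[:,2]<hi)]; k=np.linalg.lstsq(np.c_[q[:,:2]-[cx,cy],np.ones(len(q))],q[:,2],rcond=None)[0]; print("pan plane slope deg",np.degrees(k[:2]).round(2),"z",k[2].round(4),len(q))
cx0,cy0=.7257+.012,.0124-.012; plane(P0,.04,.054,cx0,cy0,0,.045); plane(P,.04,.054,.6285+.012,.0104-.012,0,.045)
t=im[150:350,150:500]; save(cv2.resize(t,None,fx=2.2,fy=2.2,interpolation=cv2.INTER_CUBIC),"w9.png")
hsv=cv2.cvtColor(im,cv2.COLOR_RGB2HSV).astype(int); m=(abs(hsv[...,0]-113)<12)&(hsv[...,1]>150); m[:240]=0; q=P[m]; q=q[q[:,2]>.05]; print("hook handle",np.median(q,0),len(q))
B=P[180:205,160:330].reshape(-1,3); B=B[B[:,2]>.175]; m3=B[:,:2].mean(0);u,s,vt=np.linalg.svd(B[:,:2]-m3);t=(B[:,:2]-m3)@vt[0];print("bar",m3,vt[0],m3+vt[0]*t.min())
n=np.array([vt[0][1],-vt[0][0]]); n*=np.sign(n[0]); print("knob ahead",n@(m3-[.5593,.0797]))
```

```text
[0.39451268 0.25502364 0.19506005] 25.4667 [ 0.00732413  0.02558677 -0.55436892]
pan plane slope deg [0.2  0.14] z 0.0477 867
pan plane slope deg [-0.19 -0.26] z 0.0479 844
hook handle [ 0.39576174 -0.34689847  0.05834319] 253
bar [0.65093928 0.09186644] [0.06201778 0.99807504] [ 0.63891247 -0.10168539]
knob ahead 0.09070833888219193
```

View pics/w9.png

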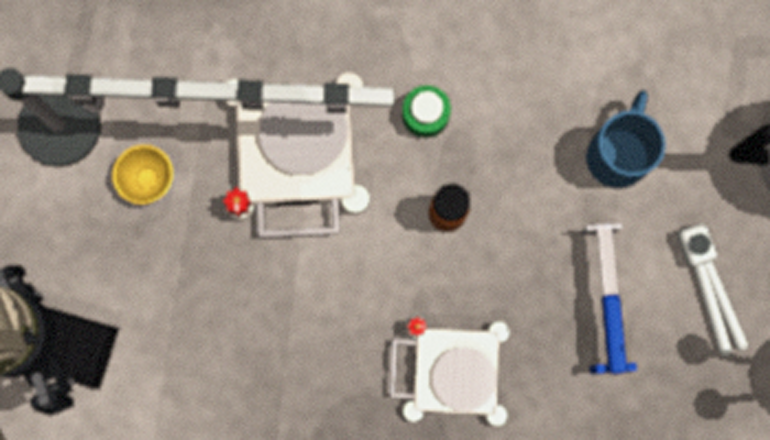

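The final picture shows the hook standing at (610,300), the scale forward with its knob at (237,202), and the bar and bystanders where they were. Handing in.

```bash
python3 -c "
from workcell import env; print(env.hand_in())"
```

```text
the job is handed in; nothing more can be done
None
```

I hooked the scale's handle and dragged the scale forward. I then stood the hook back on the counter and turned the red knob about 147° clockwise in two grips. The job was handed in at about 25.5 s of the 72 s allowed.

My last checks before handing in:
- **Drag distance:** the knob is about 91 mm in front of the clip arm's centre line (at least 70 mm was needed).
- **Clip arm and other things:** the arm's end measured within 1 mm of where it started. In the last picture the other things appear where they were; I did not measure them.
- **Hook:** it stands upright near (0.40, -0.35) with its handle top at 58 mm, well clear of the scale.
- **Screw foot:** the stem is flush with the knob's top to about 0.3 mm. It stood out about 6.5 mm at the start.
- **Level:** the pan's slope measured (-0.19°, -0.26°), against (0.20°, 0.14°) at the start. That is a change of about 0.4° on each axis, which I took as measurement noise. It shows no lean in the direction that turning the foot out too far would cause.

I did not press on the scale to test for rocking; that rests on the stem and pan readings.

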